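# Crimp a milk sample in the locking bench crimper and post it

### The arm

A 6-joint arm with a two-finger parallel gripper is mounted at the origin on the work surface. World frame = base frame: x ahead of the robot, y to its left, z up, the work surface at z = 0. Lengths are in mm, angles in rad, forces in N, time in s.
With the tool pointing down it reaches from about 300 to 775 mm from the base axis. Payload 14.6 kg.
Tool frame: the origin (TCP) lies on the centre line of the jaws, within the pads' length; the fingertips stand 11 mm ahead of it and the grasp point (between the pads) lies 8 mm behind it; x points along the fingers, y is the direction in which the jaws open and shut, and the axes are right-handed (so a half turn about x gives the same grasp; the last joint's range is limited). The gripper opens to 94 mm and grips with 3 to 60 N. Pads are 16 mm wide; open, the fingers measure 119 mm over their backs; the gripper's body (75 mm by 177 mm) begins 78 mm behind the grasp point.
Start: joints at [-1.345, 0.3, 1.521, -0, 1.321, -0.067], TCP at [158.742, -526.584, 216.446] pointing down, gripper open.
Joint ranges: [-3.03, 3.03], [-0.79, 2.21], [0.23, 2.52], [-1.04, 4.18], [0, 3.07], [-2.55, 2.55]. Speed limits (rad/s): [2.22, 2.22, 2.57, 3.14, 3.14, 3.14].

### API

Orientations are given as [roll, pitch, yaw] about the fixed x, y, z axes, in that order (R = Rz(yaw) Ry(pitch) Rx(roll)).
In Python, from cell import manip gives the robot as it stands.
- The arm moves only by the shell command python3 -m handwheel 'ROWS' [OPENING] [FORCE]. ROWS is JSON, a list of rows, each a list of 2 entries, a list of its own where there are three numbers: the shift along the tool's x, y, z in mm, then the turn about the tool's x in rad. In form: [[[x, y, z], spin], ...]. A call has exactly 10 rows; each row shifts and turns the commanded pose from where the row before left it, along the tool's axes as they then stand; what a row does not reach is not made up. A row lasts 1/8 s, in which the tool goes at most 62.5 mm and 10.7 degrees, less where a joint would pass 70% of its speed; a pose out of reach is approached as far as the arm can. A call with a gripper value outside its range is refused whole. OPENING is the closure in counts, from 0 (fully open) to 255 (shut), set as the call begins (- or left out, the last holds). The fingers move at their own pace and stop on an object; FORCE is the grip in N (left out, the last holds). Time passes only in rows, so rows that do not move let the fingers close, or fill a call up. It gives the time, the measured TCP pose, the force and the opening at its end, in the units of the state.
- manip.read_state(): the state, without advancing time (a new reading comes with each control period).
- manip.camera(name): name is "scene" or "top"; returns a dict with "pixels" (400x640x3 uint8, red, green, blue), "z_map" (400x640 float32, mm along the optical axis (not along the pixel's ray), 0 where there is no reading), "mtx" (3x3 intrinsics, pixels), "xyz" and "orientation" of the camera in the world. Camera axes: x right, y up, looking along -z (the intrinsics and any distortion apply to the point x, -y, -z); pixel columns grow to the right and rows downward; lengths in mm; the calibration is good to about 2 mm. A picture is of the moment at which its call begins.
- manip.sign_off(): hands the job in, once; it reports no verdict.
Trained networks look in the newest picture that a camera, given by its name, has taken for a name from the list of things; names that differ only in an ending like _2 or _b are one class to them, and where a whole thing is asked for, a point or a joint stands for the part that bears it (a point fixed in the world has none). Each returns a list of dicts, best first, with "confidence" (0 to 1); they miss things now and then, are a little off and sometimes report something else, mostly with a low value. They report only what shows in the picture. A call takes as long as a camera call. They do not tell look-alikes from the thing itself.
- manip.cut_out(target, camera): "region" (400x640 bool, what is visible of it) and "centre" ([column, row] in pixels, amid what is visible of it).
The state is a dict: "clock": time; "joints": joint angles; "qd": joint speeds; "effort": joint torques, N m; "eef_pos": TCP position; "eef_rot": TCP orientation; "wrist_force": force on the tool from outside, world axes, zero at the start; "moment": the same for the moment, N m; "finger_gap": finger opening in mm.
Only numpy, scipy, OpenCV 4.12 (cv2) and the standard library are available. Lean on these libraries where they do the work, as an engineer would, in place of code of your own. Each camera call takes 0.05 s, during which the arm holds its last target. There are 200 camera calls.

### The job

Seal the milk sample that stands in the bench crimper: press the crimper's long handle down until it goes over centre and stays locked on the cap by itself with the gripper off it, then press the release lever beside the handle so that the handle springs back up and frees the bottle. Then lift the bottle out and post it through the sprung flap in the top of the collection box so that it lies inside with the flap shut behind it. Leave the paper roll, jar, stapler, mug and calculator where they are.

Things in the scene. Friction and masses are not known exactly. Their poses are not given: they have to be found in the camera images.
- crimper: Grey steel bench crimper fixed to the desk: base plate 215 x 62 x 10 mm, origin at the centre of its underside. +x runs from the bottle's nest (x = -60 mm) past the jaw plunger to the long handle; +y is the side of the release lever. Two 96 mm tall cheeks (y within 15 mm, x = -20 to 38 mm) hold plunger and handle.
- nest (a point): Middle of the bottle's nest, on the base plate 10 mm above the desk. The fixed jaw's post (22 mm wide in y, 94 mm tall) is 24 to 36 mm away on the crimper's -x side. Its nose and the plunger's (14 mm wide in y, 70 to 86 mm above the desk) take the cap along x, so the bottle's free sides are +y and -y. Handle up, the jaws stand about 33 mm apart.
- handle_pivot (a point): The handle's hinge axis: 20 mm along the crimper's +x, 78 mm above the desk; the axis is the crimper's y. Its axes are the crimper's.
- handle_grip (a point): Point on the middle of the handle's upper face, 85 mm from the hinge axis (the handle is 120 mm long; its black grip, 26 mm wide and 16 mm thick, begins 54 mm from the axis). It swings with the handle; its x axis points along the handle to its tip.
- handle (a joint): Handle angle, rad: 0 = up (1.0 rad above level, sprung there), 1.0 = down, level, at its stop. Dead centre is 0.9; beyond it the handle stays locked, jaws biting the cap. It takes about 3 to 5 N pressed straight down 50 to 60 mm (horizontally) from the axis, a place that stays over the handle all the way; its upper face is 8 mm above the axis when locked.
- release_pad (a point): Middle of the top of the release lever's rubber pad, 26 x 26 mm, 50 mm along +x and 80 mm along +y from the crimper's origin, 74 mm above the desk at rest. Pressed straight down (up to about 18 mm, 2 to 5 N) it kicks the handle back over centre.
- release (a joint): Angle of the release lever, rad: 0 = rest (pad up), 0.38 = pad fully down; sprung back to 0. The locked handle is kicked free at about 0.1 to 0.15.
- plunger: The crimper's moving jaw, a steel nose 14 x 16 mm that slides along the crimper's x as the handle turns and bites on the cap 78 mm above the desk. Origin on its axis at the rear pin, 25 mm behind the nose's face.
- sample_center (a point): Centre (40 mm over its foot) of the milk sample bottle, 80 mm tall, about 75 g: white body 34 mm in diameter up to 46 mm, shoulder, aluminium cap 24 mm in diameter from 55 to 80 mm. It stands upright in the nest, foot 10 mm above the desk; z is its axis. It can be gripped by cap or body from above, fingers at the crimper's +y and -y sides.
- collection_box: Closed grey box with a white roof, 190 (x) x 170 (y) x 170 mm tall, fixed; origin at the centre of its underside. Its inner floor is 8 mm up.
- flap_opening (a point): Centre of the opening in the box's roof, at roof height, 170 mm above the desk; its axes are the box's. Opening 80 mm (box x) by 100 mm (box y), filled by a thin steel flap.
- flap (a joint): Angle of the flap, rad: 0 = shut, flush with the roof; it swings down into the box up to 1.45. It is hinged on the opening's -x edge (box frame), 39 mm from the centre, and a weak spring (0.1 to 0.2 N at its edge) shuts it. A bottle lowered upright about 40 mm deep through it, at or slightly beyond the centre on the +x side, falls in when let go.
- paper_roll: White paper roll, 56 mm diameter, 57 mm tall; a bystander, to be left alone. Origin at the centre of its underside.
- stapler: Black stapler, 110 x 32 x 41 mm, lying along its x; a bystander, to be left alone. Origin at the centre of its underside.
- vial_jar: Small jar, 42 mm diameter, 70 mm tall; a bystander, to be left alone. Origin at the centre of its underside.
- mug: White mug, 80 mm diameter, 90 mm tall; a bystander, to be left alone. Origin at the centre of its underside.
- calculator: Desk calculator, 130 x 85 x 17 mm; a bystander, to be left alone. Origin at the centre of its underside.
Not all that is in view belongs to the job. What is shaped like the part that bears sample_center but red or yellow is not meant.

How it is judged:
By the outcome, as a careful person would: the job done as asked, in the order asked, and still so for the second after the job is handed in, with the robot touching nothing.
It also fails if it takes over 58 s, if anything falls off the work surface, if the arm or the gripper's body presses on something with over 40 N, if the wrist force passes 120 N, or if a joint passes its speed limit or range.

## Working session

There is one attempt and no reset: what is moved stays moved. The work goes in short steps, Python scripts to look and compute and a shell command to move; the robot and the scene stay as the last step left them, time stands still between calls to the robot, and variables do not carry over. Pictures are saved under pics/ and viewed, about 8 in all and at most 12, crops included, and the job is handed in when it is done.

```bash
mkdir -p pics; cat > h.py <<'E'
import numpy as np, cv2
from cell import manip
from scipy.spatial.transform import Rotation as R
def rot(o): 
    o=np.array(o,float)
    return o if o.shape==(3,3) else R.from_euler('xyz',o).as_matrix()
def cloud(c):
    z=c["z_map"].astype(float);K=np.array(c["mtx"]);v,u=np.mgrid[:400,:640]
    p=np.stack([(u-K[0,2])/K[0,0]*z,-(v-K[1,2])/K[1,1]*z,-z],-1)
    w=p@rot(c["orientation"]).T+np.array(c["xyz"]); w[z==0]=np.nan
    return w
def save(c,n,crop=None,s=1):
    im=c["pixels"][...,::-1]
    if crop: a,b,cc,d=crop; im=im[b:d,a:cc]
    cv2.imwrite("pics/"+n,cv2.resize(im,None,fx=s,fy=s,interpolation=cv2.INTER_CUBIC))
E
python3 - <<'E'
from h import *
ims=[]
for n in("scene","top"):
    c=manip.camera(n);w=cloud(c);np.savez("pics/%s.npz"%n,w=w,px=c["pixels"]);save(c,n+"0.png",s=1.25)
    print(n,c["xyz"],c["orientation"],c["mtx"])
    for t in("crimper","sample_center","handle_grip","release_pad","collection_box","flap","plunger","paper_roll","stapler","vial_jar","mug","calculator"):
        for d in manip.cut_out(t,n)[:3]:
            m=d["region"]; print(t,round(d["confidence"],2),np.round(d["centre"]),m.sum(),np.round(np.nanmedian(w[m],0)))
print(manip.read_state())
E
```

```text
scene [1158.27140646 -643.32662585 1155.42901659] [0.7529426  0.01165702 0.77806486] [[442.89769162   0.         329.80636543]
 [  0.         442.89769162 205.56570102]
 [  0.           0.           1.        ]]
crimper 0.91 [299. 272.] 1640 [ 556. -181.   16.]
crimper 0.24 [390. 169.] 486 [527. 245. 170.]
sample_center 0.68 [278. 255.] 137 [ 471. -176.   67.]
sample_center 0.62 [276. 230.] 179 [ 362. -111.   47.]
sample_center 0.62 [320. 263.] 90 [ 582. -118.   72.]
handle_grip 0.6 [324. 261.] 66 [ 584. -111.   73.]
release_pad 0.64 [318. 261.] 131 [ 581. -118.   72.]
collection_box 0.64 [386. 187.] 4679 [559. 204. 154.]
collection_box 0.48 [297. 274.] 1555 [ 557. -182.   17.]
collection_box 0.42 [321. 265.] 133 [ 581. -120.   72.]
flap 0.84 [387. 170.] 427 [528. 245. 170.]
paper_roll 0.82 [302. 218.] 326 [401. -15.  52.]
vial_jar 0.65 [327. 231.] 240 [501.  -1.  52.]
mug 0.63 [414. 149.] 563 [466. 505.  63.]
mug 0.46 [352. 253.] 401 [613.  -5.  37.]
calculator 0.83 [231. 362.] 1603 [ 605. -485.   17.]
calculator 0.26 [320. 262.] 116 [ 581. -116.   72.]
top [ 232.87747185   19.33730
[... 874 characters left out ...]
.]
calculator 0.69 [459. 174.] 758 [ 602. -481.   17.]
{'clock': 1.3, 'joints': array([-1.34458935e+00,  2.99904676e-01,  1.52100090e+00, -3.90803924e-07,
        1.32071224e+00, -6.66035423e-02]), 'qd': array([ 0.0009827 , -0.00079261,  0.00189907, -0.00027725, -0.00031251,
        0.00097763]), 'effort': array([-1.04918105e-03, -5.31661391e+01, -3.52915514e+01,  7.07540615e-02,
        2.13195907e-02,  1.28665324e-06]), 'eef_pos': array([ 158.74658965, -526.5784982 ,  216.44263223]), 'eef_rot': array([-1.62235398,  1.57077116,  1.81204929]), 'wrist_force': array([ 1.03470294, -0.44860936, -0.08455512]), 'moment': array([0.01367265, 0.01793448, 0.01188897]), 'finger_gap': 94.12604966760242}
```

View pics/scene0.png

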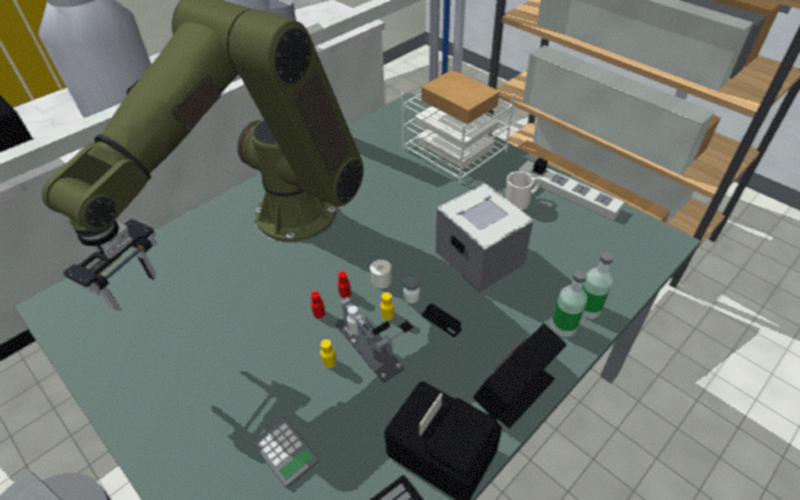

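```bash
python3 - <<'E'
import numpy as np,cv2
a=np.load("pics/top.npz");w=a["w"];px=a["px"]
cv2.imwrite("pics/topcrop.png",cv2.resize(px[130:270,230:430,::-1],None,fx=4,fy=4,interpolation=cv2.INTER_CUBIC))
b=np.load("pics/scene.npz");
cv2.imwrite("pics/scenecrop.png",cv2.resize(b["px"][205:325,230:380,::-1],None,fx=5,fy=5,interpolation=cv2.INTER_CUBIC))
x,y,z=[w[...,i] for i in range(3)]
for nm,w in(("top",a["w"]),("scene",b["w"])):
    x,y,z=[w[...,i] for i in range(3)]
    base=(abs(z-10)<4)&(x>400)&(x<700)&(y>-280)&(y<-100)
    r=cv2.minAreaRect(w[base][:,:2].astype(np.float32)); print(nm,"base",r)
    roof=(abs(z-170)<4)&(x>350)&(y>80)&(y<400)
    print("roof",cv2.minAreaRect(w[roof][:,:2].astype(np.float32)),np.median(z[roof]))
    pad=(abs(z-73)<6)&(x>560)&(x<610)&(y>-145)&(y<-90)
    if pad.sum()>3: print("pad",cv2.minAreaRect(w[pad][:,:2].astype(np.float32)),pad.sum(),w[pad].mean(0))
E
```

```text
top base ((550.3626098632812, -190.1279296875), (179.0814208984375, 299.220458984375), 89.75287628173828)
roof ((637.1314697265625, 238.25308227539062), (177.6796417236328, 409.7176208496094), 84.60630798339844) 169.79583713291004
pad ((589.4529418945312, -118.33650207519531), (54.202239990234375, 23.927175521850586), 85.97087860107422) 51 [ 588.15381825 -111.3822064    72.03606081]
scene base ((548.9842529296875, -190.41065979003906), (293.5437316894531, 177.40115356445312), 0.13123004138469696)
roof ((641.4524536132812, 233.42489624023438), (181.92617797851562, 427.92584228515625), 84.29842376708984) 170.80598030466797
pad ((583.3738403320312, -116.69873046875), (52.61585235595703, 24.407033920288086), 83.48577117919922) 86 [ 584.42410776 -111.06060484   73.35354677]
```

View pics/topcrop.png

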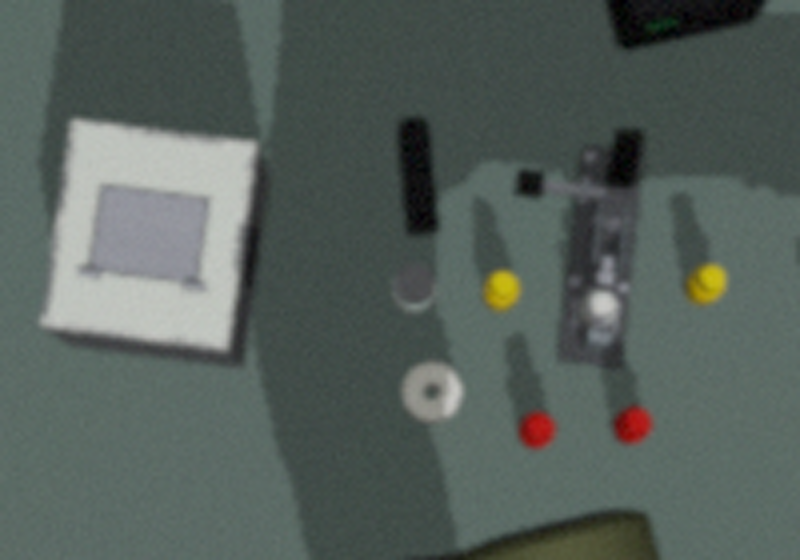

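View pics/scenecrop.png

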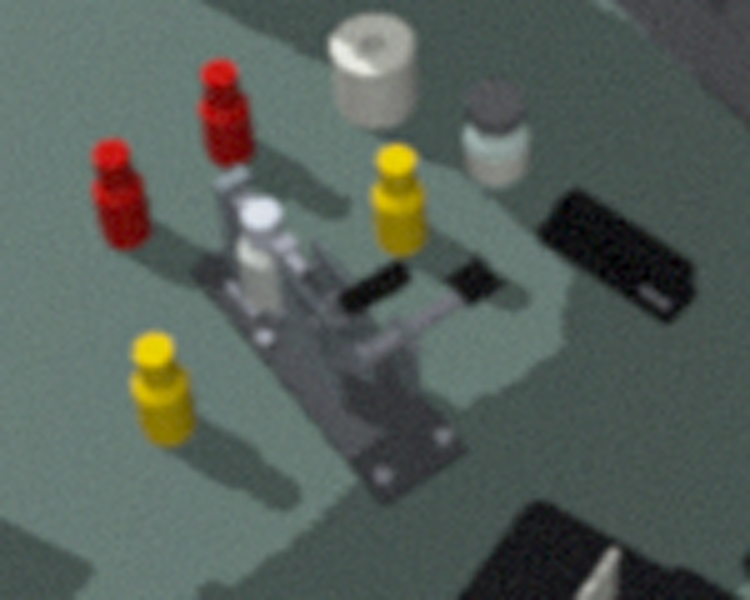

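The top crop shows the crimper's white-capped bottle at crop (602,305), i.e. top pixel (380,206) and scene pixel (282,248). The handle points up at crop (627,155), the release pad is at (530,183) and the flap at (150,232), hinged on the lower (robot) side.

Candidates for the sample, in top pixels: red (364,237) and (388,236), yellow (355,202) and (407,201), white (380,206). I choose the white one because it is the only one in the nest. The close crop confirms it.

```bash
python3 - <<'E'
from h import *
for n in("scene","top"):
    c=manip.camera(n);w=cloud(c);px=c["pixels"].astype(int)
    x,y,z=[w[...,i] for i in range(3)]
    print(n,"desk",np.nanmedian(z[(x>300)&(x<400)&(y>-300)&(y<-100)]))
    col=(px[...,1]-px[...,0])  # desk greenish
    sel=(x>420)&(x<690)&(y>-230)&(y<-90)&(z>5)&(z<14)&(col<8)
    k,l,s,_=cv2.connectedComponentsWithStats(sel.astype(np.uint8))
    i=1+s[1:,4].argmax();m=l==i
    print("base",cv2.minAreaRect(w[m][:,:2].astype(np.float32)),m.sum(),np.median(z[m]))
    sel=(abs(z-170)<6)&(x>400)&(x<660)&(y>120)&(y<380)
    k,l,s,_=cv2.connectedComponentsWithStats(sel.astype(np.uint8));i=1+s[1:,4].argmax();m=l==i
    print("roof",cv2.minAreaRect(w[m][:,:2].astype(np.float32)),m.sum(),np.median(z[m]))
    d=manip.cut_out("flap",n)[0]["region"]
    print("flap",cv2.minAreaRect(w[d&m][:,:2].astype(np.float32)))
    pad=(abs(z-73)<6)&(x>560)&(x<610)&(y>-145)&(y<-90)&(px.sum(-1)<130)
    if pad.sum()>3: print("pad",cv2.minAreaRect(w[pad][:,:2].astype(np.float32)),pad.sum(),w[pad].mean(0))
    cap=(z>82)&(z<100)&(x>440)&(x<500)&(y>-185)&(y<-135)&(px.min(-1)>140)
    print("cap",cap.sum(),w[cap].mean(0),w[cap].min(0),w[cap].max(0))
    hg=(z>95)&(x>520)&(x<660)&(y>-215)&(y<-135)
    print("handle",hg.sum(),w[hg].mean(0),w[hg].min(0),w[hg].max(0))
E
```

```text
scene desk 2.6593212018690338
base ((543.3045043945312, -177.59500122070312), (63.14312744140625, 176.43829345703125), 81.3274917602539) 539 10.93872894741503
roof ((527.7691040039062, 246.55221557617188), (174.9714813232422, 195.62774658203125), 81.27503204345703) 2143 171.01085868861605
flap ((526.6693115234375, 245.8373260498047), (101.0046157836914, 79.80734252929688), 80.99573516845703)
pad ((587.0153198242188, -104.16873168945312), (22.19734001159668, 24.66422462463379), 83.80045318603516) 49 [ 586.13475695 -103.26854256   75.3249506 ]
cap 56 [ 469.61573024 -167.40021951   89.87536029] [ 447.85438461 -179.07226981   84.21111714] [ 497.19949986 -155.34998317   96.61155049]
handle 136 [ 578.6040505  -188.53590358  143.6772713 ] [ 520.92822212 -200.68008617   95.04757538] [ 613.90410764 -161.49235196  186.0758102 ]
top desk 0.9097338962783397
base ((447.5025939941406, -145.78140258789062), (57.42024612426758, 23.15379524230957), 20.640138626098633) 47 10.072285960421823
roof ((532.7369995117188, 248.04559326171875), (170.9286346435547, 191.0304412841797), 81.32797241210938) 2008 169.65501652887224
flap ((533.044921875, 250.50543212890625), (100.51078033447266, 80.4434585571289), 84.88844299316406)
pad ((588.1810302734375, -102.66738891601562), (15.235401153564453, 20.447248458862305), 86.40648651123047) 20 [ 587.91011723 -103.41754254   75.63066433]
cap 27 [ 471.11872996 -165.93478634   90.11355345] [ 460.05110939 -176.41852929   83.51031901] [ 498.01223087 -157.49174418   97.35156206]
handle 163 [ 581.74439207 -180.99496517  142.90940693] [ 523.8686848  -197.98243297   95.10015075] [ 616.61199434 -159.2669265   190.4882214 ]
```

```bash
cat >> h.py <<'E'
O=np.array([527.5,-175.3,0]);YAW=-0.15
C=R.from_euler('z',YAW).as_matrix()
def cw(x,y,z): return O+C@np.array([x,y,z],float)
def go(t,jaw=None):
    s=manip.read_state();M=rot(s["eef_rot"]);d=M.T@(np.array(t)-s["eef_pos"])
    print("TCP",np.round(s["eef_pos"],1),"q",np.round(s["joints"],2),"F",np.round(s["wrist_force"],1),"clk",s["clock"],"gap",s["finger_gap"])
    print("target",np.round(t,1),"shift tool",np.round(d,1))
    if jaw is not None:
        v=M.T@np.array([np.cos(jaw),np.sin(jaw),0]);a=np.arctan2(v[2],v[1]);a=(a+np.pi/2)%np.pi-np.pi/2
        ca,sa=np.cos(a),np.sin(a); print("spin",round(a,3),"shift if after spin",np.round([d[0],ca*d[1]+sa*d[2],-sa*d[1]+ca*d[2]],1))
E
python3 - <<'E'
from h import *
go(cw(72,0,225),YAW+np.pi/2)
P=[]
for z,xs,ys in((10,107.5,31),(74,0,0)):
    pass
def rect(cx,cy,hx,hy,z): return [cw(cx+a*hx,cy+b*hy,z) for a,b in((-1,-1),(1,-1),(1,1),(-1,1))]
a=-0.15
def bx(x,y): c=np.array([530,247,170.])+C@np.array([x,y,0]);return c
out=[]
for n,(u0,v0,u1,v1) in(("scene",(240,130,440,330)),("top",(230,140,430,250))):
    c=manip.camera(n);K=np.array(c["mtx"]);Rm=rot(c["orientation"]);im=cv2.resize(c["pixels"][v0:v1,u0:u1,::-1],None,fx=4 if n=="top" else 3,fy=4 if n=="top" else 3,interpolation=cv2.INTER_CUBIC);s=4 if n=="top" else 3
    def pr(p):
        q=Rm.T@(p-np.array(c["xyz"]));return (int(s*(K[0,2]+K[0,0]*q[0]/-q[2]-u0+.5)),int(s*(K[1,2]-K[1,1]*q[1]/-q[2]-v0+.5)))
    th=np.linspace(0,6.28,24)
    for poly in(rect(0,0,107.5,31,10),rect(50,80,13,13,74),[cw(-60+12*np.cos(t),12*np.sin(t),90) for t in th],[bx(*q) for q in((-95,-85),(95,-85),(95,85),(-95,85))],[bx(*q) for q in((-40,-50),(40,-50),(40,50),(-40,50))]):
        cv2.polylines(im,[np.array([pr(p) for p in poly])],True,(0,0,255),1)
    out.append(im)
h=max(o.shape[0] for o in out)
cv2.imwrite("pics/ov_s.png",out[0]);cv2.imwrite("pics/ov_t.png",out[1])
E
```

```text
TCP [ 158.7 -526.6  216.4] q [-1.34  0.3   1.52  0.    1.32 -0.07] F [-0.2  0.2 -0.2] clk 1.5 gap 94.01821069246087
target [ 598.7 -186.1  225. ] shift tool [  -8.5 -199.  -519.5]
spin 0.443 shift if after spin [  -8.5 -402.4 -384.1]
```

View pics/ov_s.png

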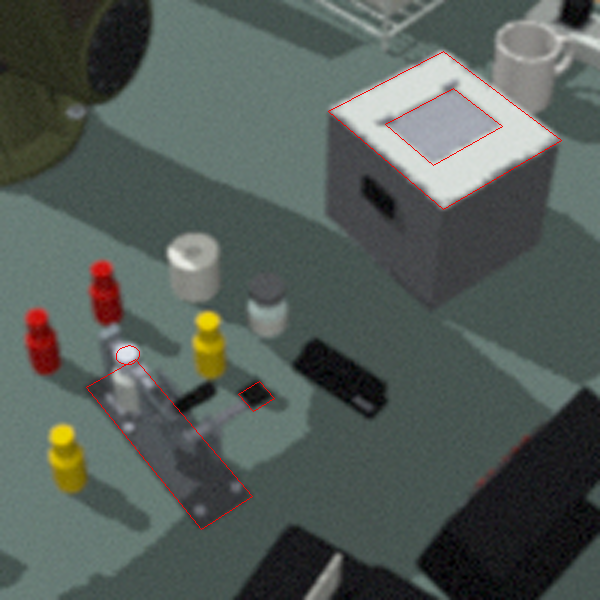

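View pics/ov_t.png

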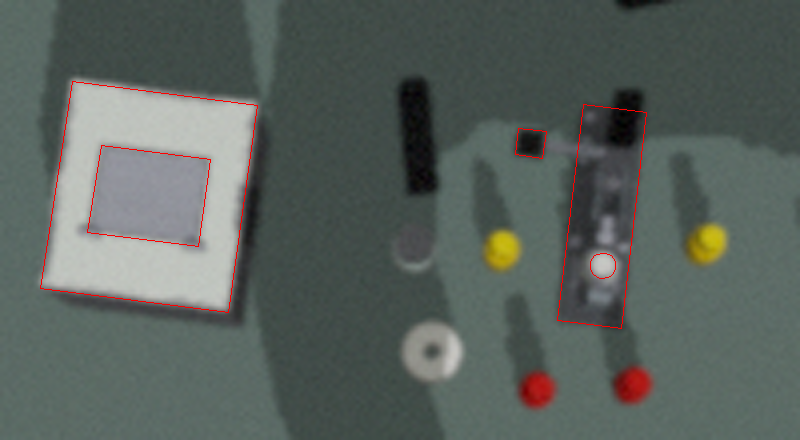

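Viewed 5 pictures so far. The projected model outlines (base, pad, cap, box roof and opening) fit both images within about 1 px, so the poses stand. Next I move above the handle.

```bash
python3 -m handwheel '[[[-3,-20,-52],0],[[-3,-20,-52],0],[[-3,-20,-52],0],[[0,-20,-52],0],[[0,-20,-52],0],[[0,-20,-52],0],[[0,-20,-52],0],[[0,-20,-52],0],[[0,-20,-52],0],[[0,-19,-52],0]]' 255 20
python3 -c "
from h import *
go(cw(72,0,225),YAW+np.pi/2)"
```

```text
clock: 2.85
eef_pos: [600.5, -184.6, 225.5]
eef_rot: [2.038, 1.571, -0.811]
wrist_force: [-0.1, 0.1, 0.0]
finger_gap: 1.1
TCP [ 600.5 -184.6  225.5] q [-0.36  0.47  1.27 -0.    1.41  0.92] F [-0.1  0.1  0. ] clk 2.85 gap 1.1433598901320714
target [ 598.7 -186.1  225. ] shift tool [0.5 0.9 2.1]
spin 0.443 shift if after spin [0.5 1.7 1.6]
```

```bash
python3 -m handwheel '[[[0,0,0],0.15],[[0,0,0],0.15],[[0,0,0],0.143],[[10,1.7,1.6],0],[[12,0,0],0],[[12,0,0],0],[[12,0,0],0],[[12,0,0],0],[[12,0,0],0],[[12,0,0],0]]'
python3 -c "
from h import *
go(cw(72,0,96),YAW+np.pi/2)"
```

```text
clock: 4.1
eef_pos: [597.3, -187.4, 142.6]
eef_rot: [-2.814, 1.571, 0.178]
wrist_force: [0.2, 0.0, 4.6]
finger_gap: 0.7
TCP [ 597.3 -187.4  142.6] q [-0.36  0.53  1.37  0.    1.24  1.36] F [0.2 0.  4.6] clk 4.1 gap 0.7054108246785847
target [ 598.7 -186.1   96. ] shift tool [46.6 -1.5 -1.1]
spin 0.0 shift if after spin [46.6 -1.5 -1.1]
```

```bash
python3 -m handwheel '[[[10,-1.5,-1.1],0],[[10,0,0],0],[[10,0,0],0],[[8,0,0],0],[[5,0,0],0],[[3,0,0],0],[[1,0,0],0],[[0,0,0],0],[[0,0,0],0],[[0,0,0],0]]'
python3 -c "
from h import *
go(cw(50,80,90),YAW)"
```

```text
clock: 5.35
eef_pos: [598.4, -186.0, 97.1]
eef_rot: [-0.116, 1.57, 2.876]
wrist_force: [-4.2, 2.2, 7.3]
finger_gap: 0.5
TCP [ 598.4 -186.    97.1] q [-0.36  0.58  1.41 -0.    1.15  1.36] F [-4.2  2.2  7.3] clk 5.35 gap 0.4679345978360837
target [ 588.9 -103.7   90. ] shift tool [  7.1 -80.   21.7]
spin 1.571 shift if after spin [ 7.1 21.7 80. ]
```

```bash
python3 -m handwheel '[[[1,0,0],0],[[1,0,0],0],[[0,0,0],0],[[0,0,0],0],[[-8,0,0],0],[[-15,0,0],0],[[-25,0,0],0],[[-25,0,0],0],[[-10,0,0],0],[[0,0,0],0]]'
python3 - <<'E'
from h import *
go(cw(50,80,180),YAW)
for n in("scene","top"):
    c=manip.camera(n);w=cloud(c)
    x=(w-O)@C
    m=(x[...,0]>60)&(x[...,0]<150)&(abs(x[...,1])<13)&(x[...,2]>40)&(x[...,2]<130)
    print(n,m.sum(),np.round(np.median(x[m],0)) if m.sum() else 0,np.round(np.percentile(x[m][:,2],[5,95])) if m.sum() else 0)
    if n=="scene": save(c,"lock.png",(230,190,390,310),5)
E
```

```text
clock: 6.6
eef_pos: [598.8, -186.1, 177.8]
eef_rot: [2.943, 1.57, -0.349]
wrist_force: [0.5, -0.1, -0.2]
finger_gap: 0.6
TCP [ 598.8 -186.1  177.8] q [-0.36  0.5   1.33  0.    1.31  1.36] F [ 0.5 -0.1 -0.2] clk 6.6 gap 0.5647492900408361
target [ 588.9 -103.7  180. ] shift tool [ -2.2 -80.   22.1]
spin 1.571 shift if after spin [-2.2 22.1 80. ]
scene 227 [104.  -1.  86.] [78. 91.]
top 0 0 0
```

View pics/lock.png

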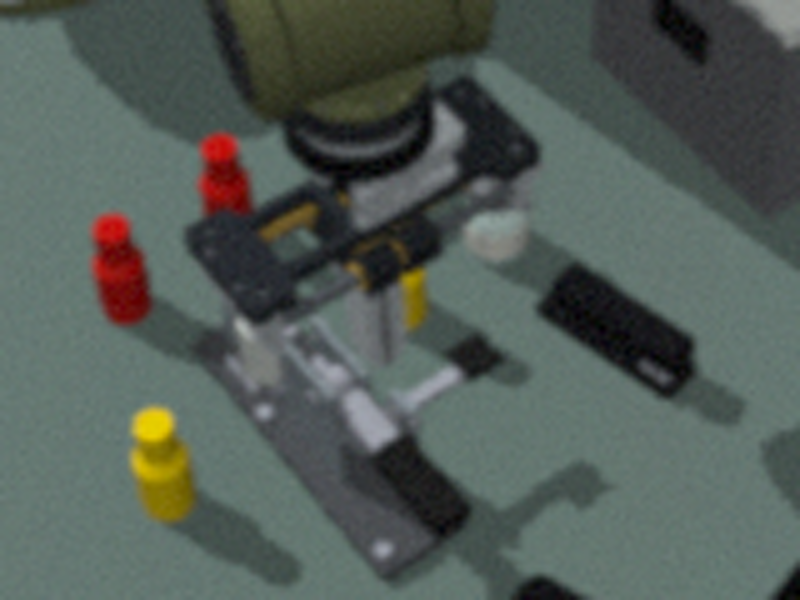

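View 6: the handle lies level and locked at crop (420,490), the gripper hangs clear above it, and depth puts its upper face at 86 mm, as locked. Next is the release pad at crop (475,355).

```bash
python3 -m handwheel '[[[0,-40,11],0],[[0,-40,11],0],[[0,0,0],-0.18],[[0,0,0],-0.18],[[0,0,0],-0.18],[[0,0,0],-0.18],[[0,0,0],-0.18],[[0,0,0],-0.18],[[0,0,0],-0.18],[[0,0,0],-0.18]]'
python3 -c "
from h import *
go(cw(50,80,85),YAW)"
```

```text
clock: 7.95
eef_pos: [588.5, -103.6, 176.3]
eef_rot: [-1.537, 1.569, 2.901]
wrist_force: [-0.4, -0.2, 0.4]
finger_gap: 0.4
TCP [ 588.5 -103.6  176.3] q [-0.24  0.44  1.43  0.    1.28  0.04] F [-0.4 -0.2  0.4] clk 7.95 gap 0.40007635784423545
target [ 588.9 -103.7   85. ] shift tool [91.3  0.5 -0. ]
spin -0.125 shift if after spin [91.3  0.5  0. ]
```

```bash
python3 -m handwheel '[[[25,0,0],-0.125],[[30,0.5,0],0],[[25,0,0],0],[[8,0,0],0],[[5,0,0],0],[[5,0,0],0],[[3,0,0],0],[[2,0,0],0],[[0,0,0],0],[[0,0,0],0]]'
python3 - <<'E'
from h import *
go(cw(-60,0,200),YAW+np.pi/2)
c=manip.camera("scene");w=cloud(c)
x=(w-O)@C
m=(x[...,0]>40)&(x[...,0]<150)&(abs(x[...,1])<13)&(x[...,2]>40)&(x[...,2]<200)
print(m.sum(),np.round(np.percentile(x[m],[5,50,95],axis=0)))
E
```

```text
clock: 9.2
eef_pos: [589.5, -103.9, 74.7]
eef_rot: [1.501, 1.57, -0.226]
wrist_force: [0.3, 1.4, 2.3]
finger_gap: -0.1
TCP [ 589.5 -103.9   74.7] q [-0.24  0.55  1.51  0.    1.08 -0.08] F [0.3 1.4 2.3] clk 9.2 gap -0.12880481728446183
target [ 468.2 -166.3  200. ] shift tool [-125.4 -110.1   80.6]
spin 1.565 shift if after spin [-125.4   79.9  110.6]
93 [[ 44. -12.  73.]
 [ 75.  -2. 175.]
 [ 86.  10. 183.]]
```

```bash
python3 -m handwheel '[[[-40,0,0],0],[[-50,0,0],0],[[-50,0,0],0],[[0,-36,27],0],[[0,-37,27],0],[[0,-37,27],0],[[0,0,0],0.18],[[0,0,0],0.18],[[0,0,0],0.18],[[0,0,0],0.18]]'
python3 -m handwheel '[[[0,0,0],0.18],[[0,0,0],0.18],[[0,0,0],0.18],[[0,0,0],0.18],[[0,0,0],0.125],[[0,0,0],0],[[0,0,0],0],[[0,0,0],0],[[0,0,0],0],[[0,0,0],0]]' 80 25
python3 - <<'E'
from h import *
go(cw(-60,0,69),YAW+np.pi/2)
for n in("scene","top"):
    c=manip.camera(n);w=cloud(c);px=c["pixels"].astype(int)
    x=(w-O)@C
    m=(x[...,0]>-75)&(x[...,0]<-45)&(abs(x[...,1])<20)&(abs(x[...,2]-90)<5)
    print(n,m.sum(),np.round(x[m].mean(0),1) if m.sum() else 0)
    if n=="scene": save(c,"pre.png",(230,170,390,290),5)
E
```

```text
clock: 10.5
eef_pos: [467.9, -167.0, 214.4]
eef_rot: [-0.136, 1.57, -2.589]
wrist_force: [-0.3, 0.6, -0.2]
finger_gap: 0.6
clock: 11.75
eef_pos: [468.1, -166.7, 214.4]
eef_rot: [0.71, 1.571, -2.582]
wrist_force: [-0.1, -0.1, -0.6]
finger_gap: 64.5
TCP [ 468.1 -166.7  214.4] q [-0.42  0.18  1.67 -0.    1.29  1.3 ] F [-0.1 -0.1 -0.6] clk 11.75 gap 64.46308684847592
target [ 468.2 -166.3   69. ] shift tool [145.4  -0.4  -0. ]
spin 0.0 shift if after spin [145.4  -0.4  -0. ]
scene 45 [-61.6  -1.4  91. ]
top 0 0
```

View pics/pre.png

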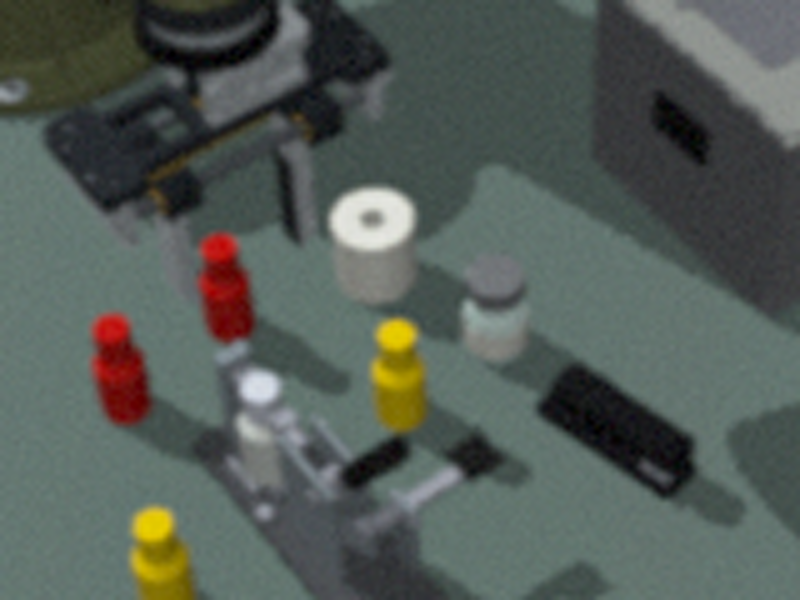

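View 7: the handle is back up at crop (375,460), and the bottle stands upright in the nest at (260,430) with the gripper above it. I descend to grip the cap with the fingertips just above the shoulder (TCP z 77).

```bash
python3 -m handwheel '[[[30,-0.4,0],0],[[35,0,0],0],[[30,0,0],0],[[25,0,0],0],[[12,0,0],0],[[5.5,0,0],0],[[0,0,0],0],[[0,0,0],0],[[0,0,0],0],[[0,0,0],0]]'
python3 -m handwheel '[[[0,0,0],0],[[0,0,0],0],[[0,0,0],0],[[0,0,0],0],[[0,0,0],0],[[0,0,0],0],[[0,0,0],0],[[0,0,0],0],[[0,0,0],0],[[0,0,0],0]]' 255 25
```

```text
clock: 13.1
eef_pos: [468.3, -166.4, 77.2]
eef_rot: [2.835, 1.57, -0.456]
wrist_force: [-0.4, 0.8, -0.2]
finger_gap: 64.8
clock: 14.35
eef_pos: [468.2, -166.3, 76.9]
eef_rot: [-0.965, 1.571, 2.026]
wrist_force: [0.5, -0.1, -0.4]
finger_gap: 23.1
```

Gripped at a 23 mm gap, which is the cap. I lift slowly, then higher.

```bash
python3 -m handwheel '[[[-3,0,0],0],[[-6,0,0],0],[[-10,0,0],0],[[-15,0,0],0],[[-25,0,0],0],[[-35,0,0],0],[[-40,0,0],0],[[-40,0,0],0],[[-10,0,0],0],[[0,0,0],0]]'
python3 - <<'E'
from h import *
t=np.array([530,247,265.])+C@np.array([5,0,0]); go(t,YAW+np.pi/2)
c=manip.camera("scene");save(c,"lift.png",(230,130,390,290),5*3/4)
E
```

```text
clock: 15.6
eef_pos: [468.0, -166.3, 261.1]
eef_rot: [2.788, 1.57, -0.504]
wrist_force: [-0.1, 0.8, -1.3]
finger_gap: 23.6
TCP [ 468.  -166.3  261.1] q [-0.42  0.15  1.6  -0.    1.39  1.31] F [-0.1  0.8 -1.3] clk 15.6 gap 23.617925402840907
target [534.9 246.3 265. ] shift tool [  -3.9 -417.9   -4.4]
spin -0.0 shift if after spin [  -3.9 -417.9   -4.5]
```

View pics/lift.png

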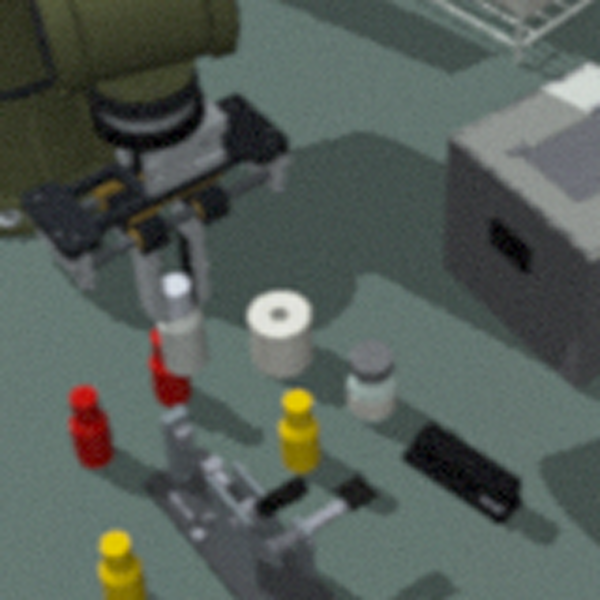

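View 8: the bottle hangs upright in the gripper at crop (180,325) and the nest is empty. Now to the flap.

```bash
python3 -m handwheel '[[[-4,-25,0],0],[[0,-45,0],0],[[0,-50,-2],0],[[0,-50,0],0],[[0,-50,0],0],[[0,-50,-2],0],[[0,-50,0],0],[[0,-50,0],0],[[0,-33,0],0],[[0,-15,0],0]]'
python3 - <<'E'
from h import *
t=np.array([530,247,197.])+C@np.array([5,0,0]); go(t,YAW+np.pi/2)
E
```

```text
clock: 16.9
eef_pos: [534.2, 247.6, 263.2]
eef_rot: [0.528, 1.568, -2.762]
wrist_force: [-0.0, -0.2, -0.0]
finger_gap: 23.4
TCP [534.2 247.6 263.2] q [ 0.37  0.36  1.33 -0.    1.45  2.09] F [-0.  -0.2 -0. ] clk 16.9 gap 23.43669767756572
target [534.9 246.3 197. ] shift tool [66.2  1.1 -1.1]
spin 0.001 shift if after spin [66.2  1.1 -1.1]
```

```bash
python3 -m handwheel '[[[12,1,-1],0],[[12,0,0],0],[[12,0,0],0],[[10,0,0],0],[[10,0,0],0],[[8,0,0],0],[[6,0,0],0],[[0,0,0],0],[[0,0,0],0],[[0,0,0],0]]'
python3 - <<'E'
from h import *
go([534.9,246.3,193])
c=manip.camera("scene");save(c,"post.png",(320,110,450,240),4)
E
```

```text
clock: 18.15
eef_pos: [535.6, 245.3, 195.3]
eef_rot: [-2.607, 1.57, 0.384]
wrist_force: [-0.3, -0.2, -1.6]
finger_gap: 23.6
TCP [535.6 245.3 195.3] q [0.37 0.4  1.43 0.   1.31 2.09] F [-0.3 -0.2 -1.6] clk 18.15 gap 23.59898789216382
target [534.9 246.3 193. ] shift tool [ 2.3 -0.9  0.9]
```

View pics/post.png

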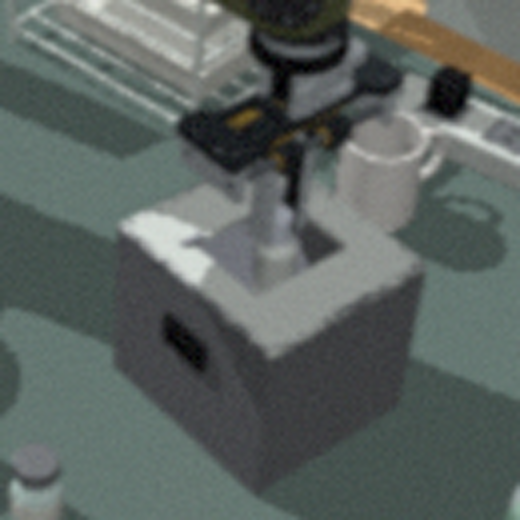

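View 9: the flap is swung down and the bottle stands in the opening at crop (280,260), clear of the edges. I go a little lower and let go.

```bash
python3 -m handwheel '[[[2,0,0],0],[[2,0,0],0],[[1,0,0],0],[[0,0,0],0],[[0,0,0],0],[[0,0,0],0],[[0,0,0],0],[[0,0,0],0],[[0,0,0],0],[[0,0,0],0]]'
python3 -m handwheel '[[[0,0,0],0],[[0,0,0],0],[[0,0,0],0],[[0,0,0],0],[[0,0,0],0],[[0,0,0],0],[[-5,0,0],0],[[-15,0,0],0],[[-30,0,0],0],[[-30,0,0],0]]' 60
python3 -m handwheel '[[[-30,0,0],0],[[-30,0,0],0],[[0,30,0],0],[[0,50,0],0],[[0,50,0],0],[[0,50,0],0],[[0,30,0],0],[[0,0,0],0],[[0,0,0],0],[[0,0,0],0]]'
python3 - <<'E'
from h import *
c=manip.camera("scene");w=cloud(c);save(c,"end.png",(200,110,400,270),4)
x=(w-np.array([530,247,0]))@C
m=(abs(x[...,0])<35)&(abs(x[...,1])<45)&(x[...,2]<260);print("flap z",np.percentile(x[m][:,2],[2,25,50,75,98]))
for t in("sample_center","flap","paper_roll","stapler","vial_jar","mug","calculator"):
    for d in manip.cut_out(t,"scene")[:5]: print(t,round(d["confidence"],2),np.round(d["centre"]),np.round(np.nanmedian(w[d["region"]],0)))
E
```

```text
clock: 19.45
eef_pos: [535.5, 245.2, 190.0]
eef_rot: [1.699, 1.571, -1.593]
wrist_force: [0.0, -0.6, 0.1]
finger_gap: 23.6
clock: 20.7
eef_pos: [535.5, 245.3, 272.1]
eef_rot: [-2.573, 1.57, 0.418]
wrist_force: [-0.1, 0.8, 0.0]
finger_gap: 71.9
clock: 21.95
eef_pos: [504.2, 38.6, 330.1]
eef_rot: [-1.439, 1.571, 1.554]
wrist_force: [-0.5, -0.3, -0.4]
finger_gap: 72.1
flap z [166.46508548 168.61444672 170.03320245 171.47219822 174.19916934]
sample_center 0.75 [252. 243.] [ 364. -201.   46.]
sample_center 0.57 [308. 244.] [496. -82.  49.]
sample_center 0.49 [273. 227.] [ 362. -113.   47.]
sample_center 0.48 [264. 286.] [ 498. -277.   49.]
flap 0.59 [388. 171.] [527. 245. 170.]
paper_roll 0.72 [302. 219.] [401. -15.  51.]
stapler 0.87 [351. 254.] [613.  -6.  35.]
vial_jar 0.65 [330. 231.] [501.  -1.  50.]
mug 0.56 [415. 148.] [466. 502.  60.]
calculator 0.78 [226. 361.] [ 605. -486.   18.]
calculator 0.54 [300. 270.] [ 553. -179.   15.]
```

View pics/end.png

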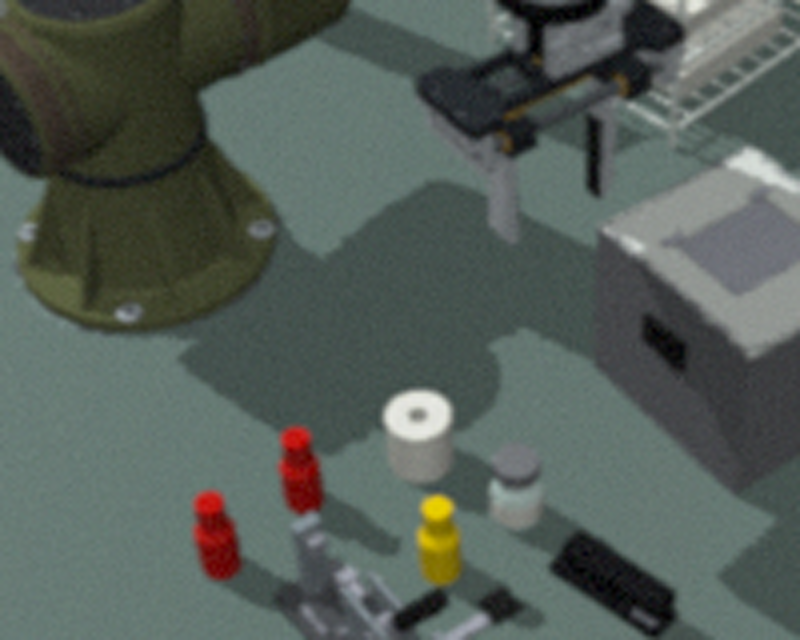

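View 10: the gripper is empty, the flap is flush with the roof at crop (745,245), the handle is up, and the bystanders stand where they did.

```bash
python3 -c "
from cell import manip
print(manip.sign_off())"
```

```text
the job is handed in; nothing more can be done
None
```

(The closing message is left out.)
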